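# Pack the microscope lenses into their case

## Task

Pack the microscope's four lenses into the open yellow case: stand each one upright, front glass up, on the floor of the foam cut-out cut for its size, the widest lens in the widest cut-out and so on down to the slimmest in the narrowest. They are delicate, so set each one down gently, without dropping it or tipping it over, and leave the resin specimen mount and the bottle where they are.

Things in the scene. Friction and masses are not known exactly. Their poses are not given: they have to be found in the camera images.
- lens_wide_centre (a point): Lens, the widest lens: a stout, straight silver barrel with a black ribbed ring low down and a big front glass; the same diameter over its whole height. 56 mm in diameter, 68 mm tall, about 320 g (varies). It stands upright on the bench on its flat black rear cap, front glass up. This point is on its axis, half-way up (34 mm above its underside); z points up out of the front glass. Round, so it may be gripped from any side.
- lens_zoom_centre (a point): Lens, the tallest lens: a straight black barrel with ribbed rings and a silver front rim; the same diameter over its whole height. 46 mm in diameter, 76 mm tall, about 300 g (varies). It stands upright on the bench on its flat black rear cap, front glass up. This point is on its axis, half-way up (38 mm above its underside); z points up out of the front glass. Round, so it may be gripped from any side.
- lens_taper_centre (a point): Lens, a mid-sized silver lens: straight barrel up to 56 mm, then narrowing to a 24 mm nose at the top. 36 mm in diameter, 72 mm tall, about 200 g (varies). It stands upright on the bench on its flat black rear cap, front glass up. This point is on its axis, half-way up (36 mm above its underside); z points up out of the front glass. Round, so it may be gripped from any side.
- lens_slim_centre (a point): Lens, the thinnest lens: straight silver barrel up to 52 mm, then narrowing to a 16 mm nose at the top. 26 mm in diameter, 68 mm tall, about 110 g (varies). It stands upright on the bench on its flat black rear cap, front glass up. This point is on its axis, half-way up (34 mm above its underside); z points up out of the front glass. Round, so it may be gripped from any side.
- cutout_wide (a point): Round cut-out for the 56 mm lens: 72 mm across, 12 mm deep, with a flat light-grey floor, in the middle of a black foam insert 98 mm square. The four inserts fill the open yellow case two by two, 101 mm apart centre to centre, in any arrangement; their tops are 42 mm above the bench, the case's rim (222 mm square, fixed to the bench) 43 mm. This point is the centre of the cut-out's floor, 30 mm above the bench; z up, x and y along the case's sides.
- cutout_zoom (a point): Round cut-out for the 46 mm lens: 62 mm across, 12 mm deep, with a flat light-grey floor, in the middle of a black foam insert 98 mm square. The four inserts fill the open yellow case two by two, 101 mm apart centre to centre, in any arrangement; their tops are 42 mm above the bench, the case's rim (222 mm square, fixed to the bench) 43 mm. This point is the centre of the cut-out's floor, 30 mm above the bench; z up, x and y along the case's sides.
- cutout_taper (a point): Round cut-out for the 36 mm lens: 52 mm across, 12 mm deep, with a flat light-grey floor, in the middle of a black foam insert 98 mm square. The four inserts fill the open yellow case two by two, 101 mm apart centre to centre, in any arrangement; their tops are 42 mm above the bench, the case's rim (222 mm square, fixed to the bench) 43 mm. This point is the centre of the cut-out's floor, 30 mm above the bench; z up, x and y along the case's sides.
- cutout_slim (a point): Round cut-out for the 26 mm lens: 42 mm across, 12 mm deep, with a flat light-grey floor, in the middle of a black foam insert 98 mm square. The four inserts fill the open yellow case two by two, 101 mm apart centre to centre, in any arrangement; their tops are 42 mm above the bench, the case's rim (222 mm square, fixed to the bench) 43 mm. This point is the centre of the cut-out's floor, 30 mm above the bench; z up, x and y along the case's sides.
- mount: Bystander: a reddish-brown resin specimen mount lying among the lenses, a disc 25 mm in diameter and 16 mm high, loose. Origin: centre of its underside.
- bottle: Bystander: a white plastic bottle 54 mm in diameter and 160 mm tall, loose, standing beyond the case. Origin: centre of its underside.

How it is judged:
By the outcome, as a careful person would: the job done as asked, in the order asked, and still so for the second after the job is handed in, with the robot touching nothing.
It also fails if it takes over 112 s, if anything falls off the work surface, if the arm or the gripper's body presses on something with over 40 N, if the wrist force passes 120 N, or if a joint passes its speed limit or range.

## Robot

A 6-joint arm with a two-finger parallel gripper is mounted at the origin on the work surface. World frame = base frame: x ahead of the robot, y to its left, z up, the work surface at z = 0. Lengths are in m, angles in rad, forces in N, time in s.
With the tool pointing down it reaches from about 0.35 to 0.975 m from the base axis. Payload 4.9 kg.
Tool frame: the origin (TCP) lies on the centre line of the jaws, within the pads' length; the fingertips stand 22 mm ahead of it and the grasp point (between the pads) lies 3 mm ahead of it (manip.tcp_to_tips is the distance from the TCP to the fingertips, in m); z points along the fingers, x is the direction in which the jaws open and shut, and the axes are right-handed (so a half turn about z gives the same grasp; the last joint's range is limited). The gripper opens to 85 mm and grips with 20 to 120 N. Pads are 22 mm wide; open, the fingers measure 114 mm over their backs; the gripper's body (76 mm by 85 mm) begins 54 mm behind the grasp point. The pads swing forward as they close: fully open they stand 13 mm farther back than shut.
Start: joints at [-1.447, 0.053, 1.613, -0, 1.476, -0.119], TCP at [0.15, -0.607, 0.253] pointing down, gripper open.
Joint ranges: [-3.01, 3.01], [-1.01, 2.22], [0.06, 2.58], [-1.02, 4.17], [0.09, 2.62], [-3.14, 3.14]. Speed limits (rad/s): [2.57, 2.57, 3.14, 3.14, 3.14, 3.14].

## Interface

Orientations are given as a unit quaternion [w, x, y, z].
In Python, from plant import manip gives the robot as it stands.
- The arm moves only by the shell command python3 -m pendant 'ROWS'. ROWS is a JSON object of lists of equal length, an entry for each row: "linear": the shift along the tool's x, y, z in cm, a list of three; "rotation": the turn, a rotation vector about the tool's x, y, z in degrees, a list of three; "grip": the closure, from 0 (fully open) to 1 (shut). A call has exactly 10 rows; each row is the pose to reach, as a shift and turn from the pose commanded when the call began, along the tool's axes at that moment; what a row does not reach only later rows make up. A row lasts 1/12 s, in which the tool goes at most 41.7 mm and 7.16 degrees, less where a joint would pass 70% of its speed; a pose out of reach is approached as far as the arm can. A call with a gripper value outside its range is refused whole. The fingers move at their own pace and stop on an object; the grip force is fixed at half the most. Time passes only in rows, so rows that repeat a pose let the fingers close, or fill a call up. It gives the time, the measured TCP pose, the force and the opening at its end, in the units of the state.
- manip.state(): the state, without advancing time (a new reading comes with each control period).
- manip.grab_frame(name): name is "scene" or "top" or "wrist"; returns the picture (400x640x3 uint8, red, green, blue); there is no depth.
- manip.calibration(name): a dict with "fx", "fy", "cx", "cy" (pixels), "cam_to_world" (4x4, takes a point from camera to world coordinates). Camera axes: x right, y up, looking along -z (the intrinsics and any distortion apply to the point x, -y, -z); pixel columns grow to the right and rows downward; lengths in m; the calibration is good to about 2 mm. A picture is of the moment at which its call begins: read the wrist's pose just before it. calibration takes no time and is no camera call; for the wrist camera it gives the pose at the moment of the call.
- manip.job_done(): hands the job in, once; it reports no verdict.
The state is a dict: "time": time; "joint_pos": joint angles; "joint_vel": joint speeds; "joint_efforts": joint torques, N m; "tool_pos": TCP position; "tool_rot": TCP orientation; "contact_force": force on the tool from outside, world axes, zero at the start; "ft_torque": the same for the moment, N m; "gripper_width": opening from 0.0 (shut) to 1.0 (fully open).
Only numpy, scipy, OpenCV 4.12 (cv2) and the standard library are available. Lean on these libraries where they do the work, as an engineer would, in place of code of your own. Each camera call takes 0.05 s, during which the arm holds its last target. There are 200 camera calls.

## Working session

There is one attempt and no reset: what is moved stays moved. The work goes in short steps, Python scripts to look and compute and a shell command to move; the robot and the scene stay as the last step left them, time stands still between calls to the robot, and variables do not carry over. Pictures are saved under pics/ and viewed, about 12 in all and at most 16, crops included, and the job is handed in when it is done.

```bash
mkdir -p pics; ls; cat > h.py <<'E'
from plant import manip
import cv2, numpy as np
def snap(n,f):
    c=manip.calibration(n); im=manip.grab_frame(n); cv2.imwrite('pics/'+f,im[:,:,::-1]); return im,c
def ray(c,u,v,z):
    T=np.array(c['cam_to_world']); d=T[:3,:3]@np.array([(u-c['cx'])/c['fx'],-(v-c['cy'])/c['fy'],-1]); o=T[:3,3]
    return o+d*(z-o[2])/d[2]
def proj(c,p):
    T=np.array(c['cam_to_world']); q=T[:3,:3].T@(np.array(p)-T[:3,3]); return c['cx']-c['fx']*q[0]/q[2], c['cy']+c['fy']*q[1]/q[2]
E
python3 - <<'E'
from h import *
print(manip.state())
for n in ('top','scene'):
    im,c=snap(n,n+'0.png'); print(n,c)
E
```

```text
pics
{'time': 0.0, 'joint_pos': array([-1.44699310e+00,  5.33458755e-02,  1.61428041e+00, -1.17341472e-06,
        1.47600172e+00, -1.19027070e-01]), 'joint_vel': array([-1.46494572e-03,  8.50613217e-04,  8.19090835e-05,  1.30452168e-03,
        1.00051357e-03, -2.67608510e-03]), 'joint_efforts': array([-1.03990922e-03, -3.93674505e+01, -3.70182145e+01, -2.02538636e-04,
        7.09277650e-03, -3.93744642e-06]), 'tool_pos': array([ 0.15019418, -0.60609454,  0.2520779 ]), 'tool_rot': array([-7.17470824e-04,  7.87543545e-01, -6.16258167e-01, -7.21733692e-04]), 'contact_force': array([-0.16939206,  0.67177884, -0.71473073]), 'ft_torque': array([ 0.02714048, -0.00260117, -0.01236565]), 'gripper_width': 1.0000715672195715}
top {'fx': 484.73572806484776, 'fy': 484.73572806484776, 'cx': 325.7133254423289, 'cy': 199.51100229364047, 'cam_to_world': array([[-0.02830912,  0.99026685, -0.13627241,  0.364239  ],
       [-0.99956625, -0.02693673,  0.01190471,  0.08788001],
       [ 0.00811811,  0.13655031,  0.99059987,  1.47312841],
       [ 0.        ,  0.        ,  0.        ,  1.        ]])}
scene {'fx': 397.1703804550166, 'fy': 397.1703804550166, 'cx': 315.42739723299417, 'cy': 200.66536248964988, 'cam_to_world': array([[ 0.42759606, -0.50839619,  0.74745898,  1.23248676],
       [ 0.90392113,  0.24905894, -0.34770135, -0.2360011 ],
       [-0.0093913 ,  0.8243197 ,  0.56604668,  0.57032877],
       [ 0.        ,  0.        ,  0.        ,  1.        ]])}
```

View pics/top0.png

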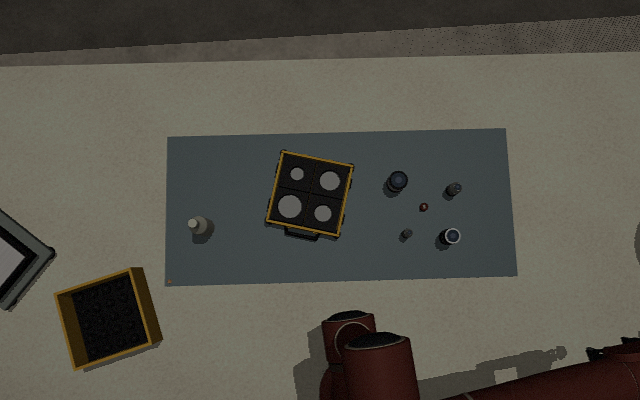

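View pics/scene0.png

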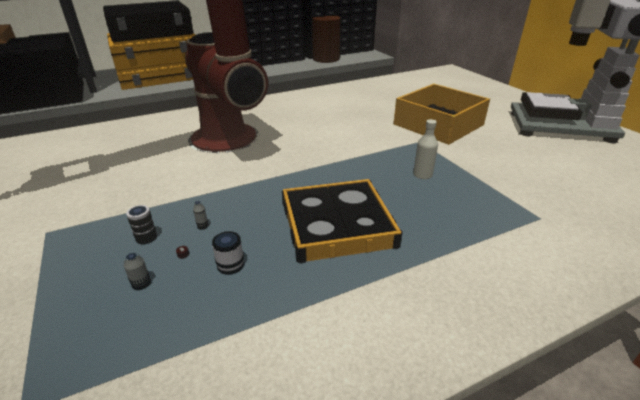

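Top view: lenses are the wide at about (398,181), taper (453,190), zoom (450,236) and slim (406,235), with the mount at (424,207). Cut-outs are wide (290,207), zoom (330,181), taper (323,213) and slim (297,174). The scene view agrees. I'll measure these with code on an enlarged crop.

```bash
python3 - <<'E'
from h import *
im=cv2.imread('pics/top0.png'); c=manip.calibration('top')
cv2.imwrite('pics/crop0.png',cv2.resize(im[140:260,260:480],None,fx=3.6,fy=3.6,interpolation=cv2.INTER_CUBIC))
g=cv2.cvtColor(im,cv2.COLOR_BGR2GRAY)
m=(g>85).astype(np.uint8); 
n,l,s,ce=cv2.connectedComponentsWithStats(m[150:240,270:352])
P=[]
for i in range(1,n):
    if s[i,4]>60:
        u,v=ce[i]+[270,150]; print(s[i],u.round(1),v.round(1),ray(c,u,v,.03).round(4))
for k,(u,v) in dict(wide=(398,181),zoom=(450,236),taper=(453,190),slim=(406,235),mount=(424,207)).items():
    print(k,ray(c,u,v,.04).round(3))
T=np.array(c['cam_to_world']);print(T[:3,3])
E
```

```text
[ 12   1  70  16 124] 315.9 157.9 [0.6911 0.0966 0.03  ]
[  0   3  13  56 103] 275.8 179.2 [0.6287 0.2196 0.03  ]
[ 21  18  12  12 117] 296.5 173.5 [0.6447 0.1567 0.03  ]
[  0  18  82  68 250] 322.8 214.5 [0.5178 0.0807 0.03  ]
[ 50  22  19  18 272] 329.0 180.5 [0.6206 0.0589 0.03  ]
[  8  45  23  23 392] 289.2 206.0 [0.5462 0.1804 0.03  ]
[ 45  56  16  15 198] 322.3 212.9 [0.5225 0.0818 0.03  ]
wide [ 0.612 -0.148  0.04 ]
zoom [ 0.442 -0.294  0.04 ]
taper [ 0.58  -0.312  0.04 ]
slim [ 0.449 -0.164  0.04 ]
mount [ 0.531 -0.222  0.04 ]
[0.364239   0.08788001 1.47312841]
```

View pics/crop0.png

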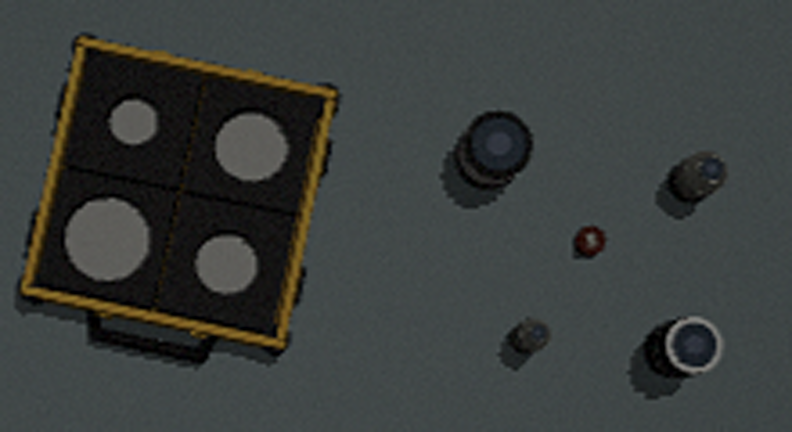

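```bash
python3 - <<'E'
from h import *
c=manip.calibration('top')
for k,(x,y,z) in dict(wide=(500,145,.068),zoom=(693,345,.076),taper=(712,170,.072),slim=(538,332,.068),mount=(590,240,.016)).items():
    print(k,ray(c,260+(x+.5)/3.6-.5,140+(y+.5)/3.6-.5,z).round(4))
E
python3 -m pendant '{"linear":[[0,0,0],[0,0,0],[0,0,0],[0,0,0],[0,0,0],[0,0,0],[0,0,0],[0,0,0],[0,0,0],[0,0,0]],"rotation":[[0,0,7],[0,0,13.9],[0,0,13.9],[0,0,13.9],[0,0,13.9],[0,0,13.9],[0,0,13.9],[0,0,13.9],[0,0,13.9],[0,0,13.9]],"grip":[0,0,0,0,0,0,0,0,0,0]}'
```

```text
wide [ 0.61   -0.1451  0.068 ]
zoom [ 0.4418 -0.2907  0.076 ]
taper [ 0.5839 -0.3164  0.072 ]
slim [ 0.4562 -0.1683  0.068 ]
mount [ 0.5358 -0.2257  0.016 ]
time: 0.93
tool_pos: [0.1503, -0.6067, 0.2533]
tool_rot: [0.0, 0.707, -0.707, 0.0]
contact_force: [-0.0, 0.3, 0.1]
gripper_width: 1.0
```

```bash
python3 -m pendant '{"linear":[[-39,-35,-8],[-39,-35,-8],[-39,-35,-8],[-39,-35,-8],[-39,-35,-8],[-39,-35,-8],[-39,-35,-8],[-39,-35,-8],[-39,-35,-8],[-39,-35,-8]],"rotation":[[0,0,0],[0,0,0],[0,0,0],[0,0,0],[0,0,0],[0,0,0],[0,0,0],[0,0,0],[0,0,0],[0,0,0]],"grip":[0,0,0,0,0,0,0,0,0,0]}'
```

```text
time: 1.77
tool_pos: [0.4263, -0.2983, 0.3169]
tool_rot: [0.0, 0.707, -0.707, 0.001]
contact_force: [0.8, -0.9, 0.0]
gripper_width: 0.995
```

```bash
python3 -m pendant '{"linear":[[-4,-3.5,0],[-8,-7,0],[-8,-7,0],[-8,-7,0],[-8,-7,0],[-8,-7,0],[-8,-7,0],[-8,-7,0],[-8,-7,0],[-8,-7,0]],"rotation":[[0,0,0],[0,0,0],[0,0,0],[0,0,0],[0,0,0],[0,0,0],[0,0,0],[0,0,0],[0,0,0],[0,0,0]],"grip":[0,0,0,0,0,0,0,0,0,0]}'
python3 - <<'E'
from h import *
im,c=snap('wrist','w1.png'); print(c['cx'],c['cy'],c['fx'],np.array(c['cam_to_world']).round(3)); print({k for k in c})
for k,p in dict(wide=(.61,-.1451,.068),zoom=(.4418,-.2907,.076),taper=(.5839,-.3164,.072),slim=(.4562,-.1683,.068),mount=(.5358,-.2257,.016)).items(): print(k,proj(c,p))
E
```

```text
time: 2.6
tool_pos: [0.4948, -0.2208, 0.3162]
tool_rot: [0.0, -0.707, 0.708, -0.0]
contact_force: [-0.1, 0.4, 0.2]
gripper_width: 1.0
318.487364646949 198.75834829072298 290.93456993616553 [[-0.001  0.957  0.288  0.569]
 [-1.    -0.001 -0.    -0.221]
 [-0.    -0.288  0.957  0.436]
 [ 0.     0.     0.     1.   ]]
{'cam_to_world', 'cy', 'fy', 'cx', 'fx'}
wide (np.float64(253.38914520312437), np.float64(74.44025759216849))
zoom (np.float64(371.47782782894626), np.float64(212.09715313920373))
taper (np.float64(398.74341092341257), np.float64(97.64972774981925))
slim (np.float64(278.54962805654594), np.float64(199.92927415489672))
mount (np.float64(321.60409418535), np.float64(135.40650501132444))
```

View pics/w1.png

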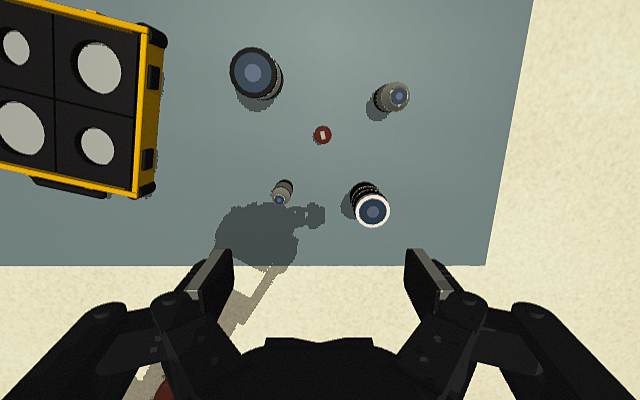

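Measured positions agree with the wrist view within a pixel or two: wide (254,73), zoom (372,210), taper (399,96), slim (279,199), mount (322,134). Going for the wide lens.

```bash
python3 -m pendant '{"linear":[[-2.5,-3.8,3],[-5,-7.6,6],[-7.6,-11.5,9],[-7.6,-11.5,12],[-7.6,-11.5,15],[-7.6,-11.5,18],[-7.6,-11.5,18],[-7.6,-11.5,18],[-7.6,-11.5,18],[-7.6,-11.5,18]],"rotation":[[0,0,0],[0,0,0],[0,0,0],[0,0,0],[0,0,0],[0,0,0],[0,0,0],[0,0,0],[0,0,0],[0,0,0]],"grip":[0,0,0,0,0,0,0,0,0,0]}'
python3 - <<'E'
from h import *
im,c=snap('wrist','w2.png'); print(proj(c,(.61,-.145,.068)))
E
```

```text
time: 3.48
tool_pos: [0.6121, -0.1452, 0.1403]
tool_rot: [0.001, -0.707, 0.707, -0.003]
contact_force: [-0.9, -0.5, 0.6]
gripper_width: 0.997
(np.float64(317.261001324409), np.float64(223.64210505292877))
```

View pics/w2.png

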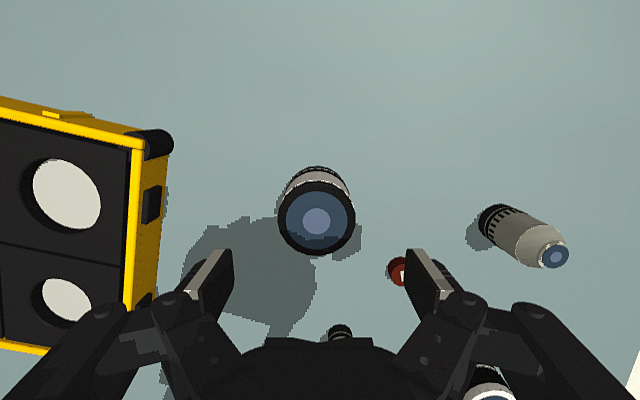

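```bash
python3 -m pendant '{"linear":[[0,0,3],[0,0,6],[0,0,8],[0,0,9.5],[0,0,10],[0,0,10],[0,0,10],[0,0,10],[0,0,10],[0,0,10]],"rotation":[[0,0,0],[0,0,0],[0,0,0],[0,0,0],[0,0,0],[0,0,0],[0,0,0],[0,0,0],[0,0,0],[0,0,0]],"grip":[0,0,0,0,0,0,0.2,0.3,0.4,0.5]}'
```

```text
time: 4.37
tool_pos: [0.6121, -0.1446, 0.0388]
tool_rot: [-0.001, 0.707, -0.707, 0.002]
contact_force: [0.9, -0.5, 5.8]
gripper_width: 0.643
```

```bash
python3 -m pendant '{"linear":[[0,0,0],[0,0,0],[0,0,0],[0,0,0],[0,0,0],[0,0,-0.5],[0,0,-1],[0,0,-1.5],[0,0,-2],[0,0,-2]],"rotation":[[0,0,0],[0,0,0],[0,0,0],[0,0,0],[0,0,0],[0,0,0],[0,0,0],[0,0,0],[0,0,0],[0,0,0]],"grip":[0.6,0.8,1,1,1,1,1,1,1,1]}'
python3 - <<'E'
from h import *
snap('wrist','w3.png')
E
```

```text
time: 5.2
tool_pos: [0.6108, -0.1442, 0.0574]
tool_rot: [-0.0, 0.707, -0.707, 0.001]
contact_force: [0.3, 0.5, -1.8]
gripper_width: 0.643
```

View pics/w3.png

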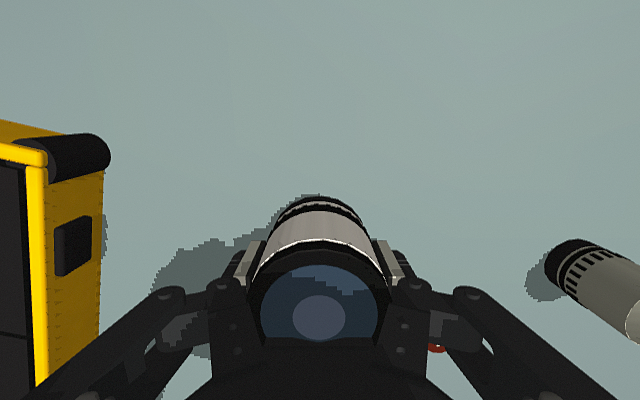

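Held (opening 55 mm), upright. Carrying to the wide cut-out.

```bash
python3 -m pendant '{"linear":[[0,0,-4],[0,0,-8],[-3.5,0.7,-9],[-7.5,1.5,-9],[-11.5,2.3,-9],[-15.5,3.1,-9],[-19.5,3.9,-9],[-23.5,4.7,-9],[-27.5,5.6,-9],[-31,6.3,-9]],"rotation":[[0,0,0],[0,0,0],[0,0,0],[0,0,0],[0,0,0],[0,0,0],[0,0,0],[0,0,0],[0,0,0],[0,0,0]],"grip":[1,1,1,1,1,1,1,1,1,1]}'
```

```text
time: 6.08
tool_pos: [0.5459, 0.1682, 0.1458]
tool_rot: [0.0, 0.707, -0.707, -0.0]
contact_force: [0.8, 0.1, -3.1]
gripper_width: 0.639
```

```bash
python3 -m pendant '{"linear":[[-0.8,0,0],[-1.2,0,0],[-1.2,0,0],[-1.2,0,2],[-1.2,0,4],[-1.2,0,5],[-1.2,0,5],[-1.2,0,5],[-1.2,0,5],[-1.2,0,5]],"rotation":[[0,0,0],[0,0,0],[0,0,0],[0,0,0],[0,0,0],[0,0,0],[0,0,0],[0,0,0],[0,0,0],[0,0,0]],"grip":[1,1,1,1,1,1,1,1,1,1]}'
python3 - <<'E'
from h import *
a=snap('wrist','w4.png')[0]; b=snap('top','t4.png')[0]
t=cv2.resize(b[140:240,255:375],None,fx=3,fy=3,interpolation=cv2.INTER_CUBIC)
o=np.zeros((400,1000,3),np.uint8); o[:,:640]=a; o[:300,640:]=t
cv2.imwrite('pics/c4.png',cv2.resize(o,(800,320))[:,:,::-1])
E
```

```text
time: 6.92
tool_pos: [0.5484, 0.1778, 0.0978]
tool_rot: [0.001, -0.707, 0.707, -0.001]
contact_force: [0.5, -0.6, -2.0]
gripper_width: 0.644
```

View pics/c4.png

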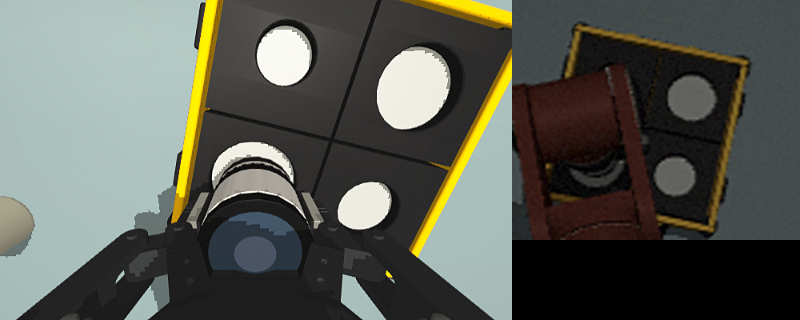

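Lens is centred over its cut-out (cut-out ~(253,165), barrel axis ~(254)). Descending gently.

```bash
python3 -m pendant '{"linear":[[-0.1,0.2,0],[-0.1,0.2,0.8],[-0.1,0.2,1.6],[-0.1,0.2,2.1],[-0.1,0.2,2.3],[-0.1,0.2,2.5],[-0.1,0.2,2.6],[-0.1,0.2,2.6],[-0.1,0.2,2.6],[-0.1,0.2,2.6]],"rotation":[[0,0,0],[0,0,0],[0,0,0],[0,0,0],[0,0,0],[0,0,0],[0,0,0],[0,0,0],[0,0,0],[0,0,0]],"grip":[1,1,1,1,1,1,1,1,1,1]}'
python3 -c "
from h import *
s=manip.state();print(s['tool_pos'],s['contact_force'])"
```

```text
time: 7.85
tool_pos: [0.5455, 0.179, 0.0705]
tool_rot: [-0.0, 0.707, -0.707, 0.0]
contact_force: [0.3, -0.3, -2.2]
gripper_width: 0.639
[0.54549434 0.17903543 0.07054051] [ 0.25037919 -0.34273596 -2.21714031]
```

```bash
python3 -m pendant '{"linear":[[0,0,0.02],[0,0,0.04],[0,0,0.06],[0,0,0.08],[0,0,0.1],[0,0,0.12],[0,0,0.14],[0,0,0.15],[0,0,0.15],[0,0,0.15]],"rotation":[[0,0,0],[0,0,0],[0,0,0],[0,0,0],[0,0,0],[0,0,0],[0,0,0],[0,0,0],[0,0,0],[0,0,0]],"grip":[1,1,1,1,1,1,1,1,1,1]}'
```

```text
time: 8.68
tool_pos: [0.5453, 0.179, 0.0689]
tool_rot: [-0.0, 0.707, -0.707, 0.0]
contact_force: [-1.4, -0.1, -0.6]
gripper_width: 0.64
```

```bash
python3 -m pendant '{"linear":[[0,0,0.03],[0,0,0.06],[0,0,0.08],[0,0,0.08],[0,0,0.08],[0,0,0.08],[0,0,0.08],[0,0,0.08],[0,0,0.08],[0,0,0.08]],"rotation":[[0,0,0],[0,0,0],[0,0,0],[0,0,0],[0,0,0],[0,0,0],[0,0,0],[0,0,0],[0,0,0],[0,0,0]],"grip":[1,1,1,1,0.34,0.3,0.25,0.2,0.15,0.15]}'
```

```text
time: 9.52
tool_pos: [0.5453, 0.179, 0.0679]
tool_rot: [-0.0, 0.707, -0.707, 0.0]
contact_force: [0.9, -0.2, -0.2]
gripper_width: 0.852
```

Released. Rising and heading toward the zoom lens.

```bash
python3 -m pendant '{"linear":[[0,0,-1],[0,0,-3],[0,0,-6],[0,0,-9.5],[0,0,-12],[4,0.6,-13],[8,1.4,-13],[12,2.3,-13],[16,3.2,-13],[20,4.1,-13]],"rotation":[[0,0,0],[0,0,0],[0,0,0],[0,0,0],[0,0,0],[0,0,0],[0,0,0],[0,0,0],[0,0,0],[0,0,0]],"grip":[0.15,0.15,0.15,0.15,0.15,0.1,0,0,0,0]}'
python3 - <<'E'
from h import *
b=snap('top','t5.png')[0]
cv2.imwrite('pics/c5.png',cv2.resize(b[140:260,260:480],None,fx=3.6,fy=3.6,interpolation=cv2.INTER_CUBIC)[:,:,::-1])
E
```

```text
time: 10.35
tool_pos: [0.5037, -0.0225, 0.1991]
tool_rot: [-0.0, 0.707, -0.707, 0.001]
contact_force: [1.0, -0.8, 0.7]
gripper_width: 0.997
```

View pics/c5.png

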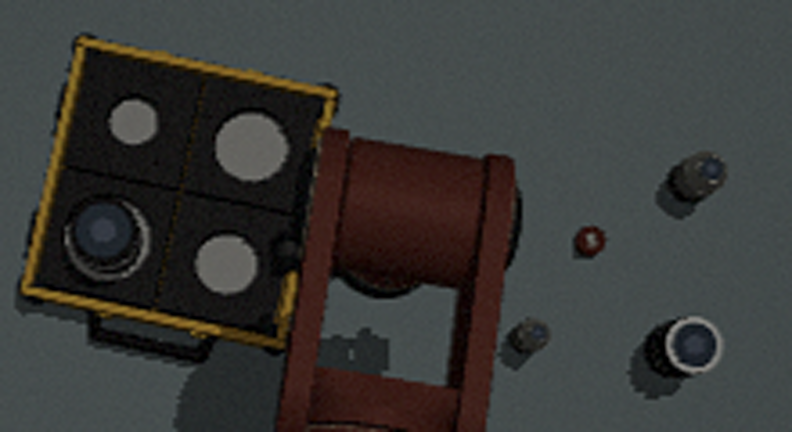

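Wide lens stands centred in its cut-out (crop (105,237)). Next, zoom.

```bash
python3 -m pendant '{"linear":[[4,0.9,0],[8,1.8,0],[12,2.7,0],[16,3.6,0],[20,4.5,0],[24,5.4,2],[26.8,6.1,4],[26.8,6.1,7],[26.8,6.1,7],[26.8,6.1,7]],"rotation":[[0,0,0],[0,0,0],[0,0,0],[0,0,0],[0,0,0],[0,0,0],[0,0,0],[0,0,0],[0,0,0],[0,0,0]],"grip":[0,0,0,0,0,0,0,0,0,0]}'
python3 - <<'E'
from h import *
im,c=snap('wrist','w6.png'); print(proj(c,(.4418,-.2907,.076)))
E
```

```text
time: 11.23
tool_pos: [0.4422, -0.2882, 0.1267]
tool_rot: [0.0, -0.707, 0.707, 0.002]
contact_force: [0.7, -0.1, -0.1]
gripper_width: 1.0
(np.float64(321.8786313780357), np.float64(232.88333130228006))
```

View pics/w6.png

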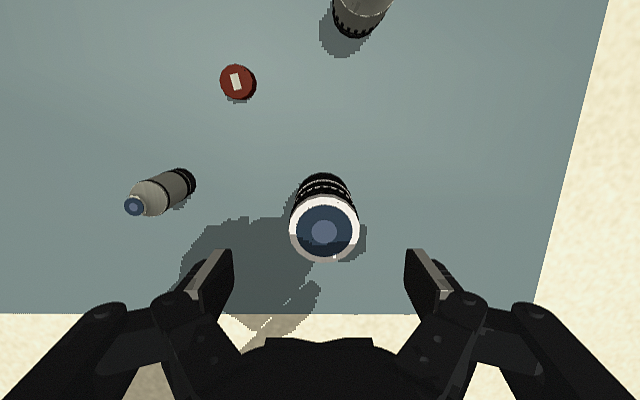

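Zoom lens rim centre at (324,229): shift a few mm and grip.

```bash
python3 -m pendant '{"linear":[[0.3,-0.1,0],[0.3,-0.1,3],[0.3,-0.1,6],[0.3,-0.1,7.5],[0.3,-0.1,8.3],[0.3,-0.1,8.3],[0.3,-0.1,8.3],[0.3,-0.1,8.3],[0.3,-0.1,8.3],[0.3,-0.1,8.3]],"rotation":[[0,0,0],[0,0,0],[0,0,0],[0,0,0],[0,0,0],[0,0,0],[0,0,0],[0,0,0],[0,0,0],[0,0,0]],"grip":[0,0,0,0,0,0,0.2,0.3,0.4,0.5]}'
python3 -m pendant '{"linear":[[0,0,0],[0,0,0],[0,0,0],[0,0,0],[0,0,0],[0,0,0],[0,0,-0.5],[0,0,-1],[0,0,-1.5],[0,0,-2]],"rotation":[[0,0,0],[0,0,0],[0,0,0],[0,0,0],[0,0,0],[0,0,0],[0,0,0],[0,0,0],[0,0,0],[0,0,0]],"grip":[0.6,0.8,1,1,1,1,1,1,1,1]}'
```

```text
time: 12.12
tool_pos: [0.4456, -0.2928, 0.047]
tool_rot: [-0.0, 0.707, -0.707, 0.002]
contact_force: [-0.4, -1.0, 1.9]
gripper_width: 0.526
time: 12.95
tool_pos: [0.4439, -0.2918, 0.0649]
tool_rot: [0.0, 0.707, -0.707, -0.0]
contact_force: [-0.2, 0.8, -3.5]
gripper_width: 0.524
```

```bash
python3 -m pendant '{"linear":[[0,0,-4],[0,0,-8],[-2,-1,-10],[-5.5,-2.8,-10],[-9,-4.5,-10],[-12.5,-6.3,-10],[-16,-8,-10],[-19.5,-9.8,-10],[-23,-11.5,-10],[-26.5,-13.3,-10]],"rotation":[[0,0,0],[0,0,0],[0,0,0],[0,0,0],[0,0,0],[0,0,0],[0,0,0],[0,0,0],[0,0,0],[0,0,0]],"grip":[1,1,1,1,1,1,1,1,1,1]}'
```

```text
time: 13.78
tool_pos: [0.5774, -0.0251, 0.165]
tool_rot: [0.0, 0.707, -0.707, -0.0]
contact_force: [0.4, -0.7, -2.9]
gripper_width: 0.522
```

```bash
python3 -m pendant '{"linear":[[-3,-1.5,0],[-6,-3,0],[-8,-4,0],[-8.6,-4.3,0],[-8.6,-4.3,2],[-8.6,-4.3,4],[-8.6,-4.3,5.5],[-8.6,-4.3,6],[-8.6,-4.3,6],[-8.6,-4.3,6]],"rotation":[[0,0,0],[0,0,0],[0,0,0],[0,0,0],[0,0,0],[0,0,0],[0,0,0],[0,0,0],[0,0,0],[0,0,0]],"grip":[1,1,1,1,1,1,1,1,1,1]}'
python3 - <<'E'
from h import *
a,c=snap('wrist','w7.png'); print(proj(c,(.6197,.0589,.03)),manip.state()['tool_pos'])
E
```

```text
time: 14.62
tool_pos: [0.6203, 0.0585, 0.1052]
tool_rot: [-0.0, -0.707, 0.707, -0.0]
contact_force: [0.3, -0.0, -2.6]
gripper_width: 0.527
(np.float64(317.2457567194563), np.float64(219.55111228160618)) [0.62091633 0.05857198 0.10618843]
```

View pics/w7.png

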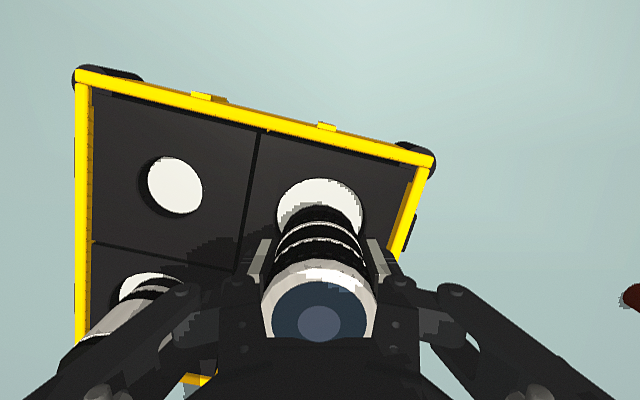

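Cut-out centred at (320,~219), lens axis in line. Descend.

```bash
python3 -m pendant '{"linear":[[0,0,0.8],[0,0,1.6],[0,0,2.1],[0,0,2.5],[0,0,2.7],[0,0,2.75],[0,0,2.8],[0,0,2.82],[0,0,2.84],[0,0,2.86]],"rotation":[[0,0,0],[0,0,0],[0,0,0],[0,0,0],[0,0,0],[0,0,0],[0,0,0],[0,0,0],[0,0,0],[0,0,0]],"grip":[1,1,1,1,1,1,1,1,1,1]}'
```

```text
time: 15.5
tool_pos: [0.6204, 0.059, 0.0771]
tool_rot: [-0.0, 0.707, -0.707, 0.0]
contact_force: [-3.1, 1.0, 3.7]
gripper_width: 0.526
```

Contact felt. Release.

```bash
python3 -m pendant '{"linear":[[0,0,0.02],[0,0,0.03],[0,0,0.03],[0,0,0.03],[0,0,0.03],[0,0,0.03],[0,0,0.03],[0,0,0.03],[0,0,0.03],[0,0,0.03]],"rotation":[[0,0,0],[0,0,0],[0,0,0],[0,0,0],[0,0,0],[0,0,0],[0,0,0],[0,0,0],[0,0,0],[0,0,0]],"grip":[1,1,1,0.46,0.42,0.38,0.34,0.3,0.28,0.28]}'
python3 -m pendant '{"linear":[[0,0,-1],[0,0,-3],[0,0,-6],[0,0,-9.5],[0,0,-10.5],[4,0,-10.5],[8,0.1,-10.5],[12,0.3,-10.5],[16,0.7,-10.5],[20,1.1,-10.5]],"rotation":[[0,0,0],[0,0,0],[0,0,0],[0,0,0],[0,0,0],[0,0,0],[0,0,0],[0,0,0],[0,0,0],[0,0,0]],"grip":[0.28,0.28,0.28,0.28,0.28,0.3,0.3,0.3,0.3,0.3]}'
```

```text
time: 16.33
tool_pos: [0.6203, 0.059, 0.0759]
tool_rot: [-0.0, 0.707, -0.707, 0.0]
contact_force: [-0.9, 0.6, -0.3]
gripper_width: 0.72
time: 17.17
tool_pos: [0.609, -0.1427, 0.1816]
tool_rot: [-0.0, 0.707, -0.707, 0.0]
contact_force: [0.9, 0.1, 0.6]
gripper_width: 0.697
```

```bash
python3 -m pendant '{"linear":[[4,0.5,0],[8,1,0],[12,1.5,1],[15.5,2,2],[17.4,2.3,4],[17.4,2.3,5],[17.4,2.3,5],[17.4,2.3,5],[17.4,2.3,5],[17.4,2.3,5]],"rotation":[[0,0,0],[0,0,0],[0,0,0],[0,0,0],[0,0,0],[0,0,0],[0,0,0],[0,0,0],[0,0,0],[0,0,0]],"grip":[0.2,0.1,0,0,0,0,0,0,0,0]}'
python3 - <<'E'
from h import *
a,c=snap('wrist','w8.png'); print(proj(c,(.586,-.3164,.072)))
b=snap('top','t8.png')[0]
o=np.zeros((400,1000,3),np.uint8); o[:,:640]=a; o[:300,640:]=cv2.resize(b[140:240,255:375],None,fx=3,fy=3,interpolation=cv2.INTER_CUBIC)
cv2.imwrite('pics/c8.png',cv2.resize(o,(800,320))[:,:,::-1])
E
```

```text
time: 18.0
tool_pos: [0.5874, -0.3141, 0.1326]
tool_rot: [-0.0, 0.708, -0.706, 0.001]
contact_force: [0.5, 0.6, 0.6]
gripper_width: 0.999
(np.float64(321.03667411725945), np.float64(228.6868554933393))
```

View pics/c8.png

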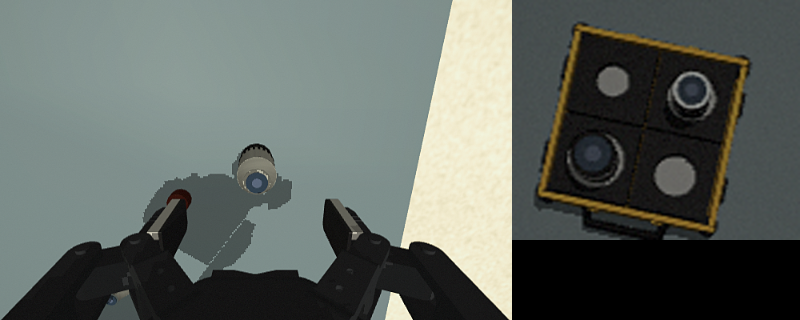

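Both placed lenses stand centred in the top view; taper nose at (321,229) in the wrist image matches the prediction. Grip it.

```bash
python3 -m pendant '{"linear":[[0.2,0.1,0],[0.2,0.1,3],[0.2,0.1,6],[0.2,0.1,8],[0.2,0.1,9.1],[0.2,0.1,9.1],[0.2,0.1,9.1],[0.2,0.1,9.1],[0.2,0.1,9.1],[0.2,0.1,9.1]],"rotation":[[0,0,0],[0,0,0],[0,0,0],[0,0,0],[0,0,0],[0,0,0],[0,0,0],[0,0,0],[0,0,0],[0,0,0]],"grip":[0,0,0,0,0,0,0.3,0.4,0.5,0.55]}'
python3 -m pendant '{"linear":[[0,0,0],[0,0,0],[0,0,0],[0,0,0],[0,0,0],[0,0,0],[0,0,-0.5],[0,0,-1],[0,0,-1.5],[0,0,-2]],"rotation":[[0,0,0],[0,0,0],[0,0,0],[0,0,0],[0,0,0],[0,0,0],[0,0,0],[0,0,0],[0,0,0],[0,0,0]],"grip":[0.6,0.8,1,1,1,1,1,1,1,1]}'
```

```text
time: 18.93
tool_pos: [0.5864, -0.3177, 0.0421]
tool_rot: [-0.0, 0.707, -0.707, 0.002]
contact_force: [-0.5, 4.1, 1.2]
gripper_width: 0.461
time: 19.77
tool_pos: [0.5849, -0.3169, 0.06]
tool_rot: [0.0, 0.707, -0.707, -0.0]
contact_force: [0.0, 0.1, -2.2]
gripper_width: 0.408
```

```bash
python3 -m pendant '{"linear":[[0,0,-4],[0,0,-8],[-3.5,0.6,-10],[-7.5,1.2,-10],[-11.5,1.8,-10],[-15.5,2.4,-10],[-19.5,3.1,-10],[-23.5,3.7,-10],[-27.5,4.3,-10],[-31.5,5,-10]],"rotation":[[0,0,0],[0,0,0],[0,0,0],[0,0,0],[0,0,0],[0,0,0],[0,0,0],[0,0,0],[0,0,0],[0,0,0]],"grip":[1,1,1,1,1,1,1,1,1,1]}'
```

```text
time: 20.6
tool_pos: [0.5345, -0.0003, 0.1603]
tool_rot: [0.0, -0.707, 0.707, -0.0]
contact_force: [0.4, 0.1, -1.7]
gripper_width: 0.405
```

```bash
python3 -m pendant '{"linear":[[-4,0.6,0],[-7,1.1,0],[-8.3,1.3,0],[-8.3,1.3,1],[-8.3,1.3,3],[-8.3,1.3,5],[-8.3,1.3,6],[-8.3,1.3,6],[-8.3,1.3,6],[-8.3,1.3,6]],"rotation":[[0,0,0],[0,0,0],[0,0,0],[0,0,0],[0,0,0],[0,0,0],[0,0,0],[0,0,0],[0,0,0],[0,0,0]],"grip":[1,1,1,1,1,1,1,1,1,1]}'
python3 - <<'E'
from h import *
a,c=snap('wrist','w9.png'); print(proj(c,(.5216,.0818,.03)),manip.state()['tool_pos'])
E
```

```text
time: 21.43
tool_pos: [0.5231, 0.0803, 0.101]
tool_rot: [0.001, -0.707, 0.707, -0.001]
contact_force: [-0.2, -0.7, -2.2]
gripper_width: 0.405
(np.float64(315.68720174264615), np.float64(223.18663823680507)) [0.52339742 0.08047611 0.10141052]
```

View pics/w9.png

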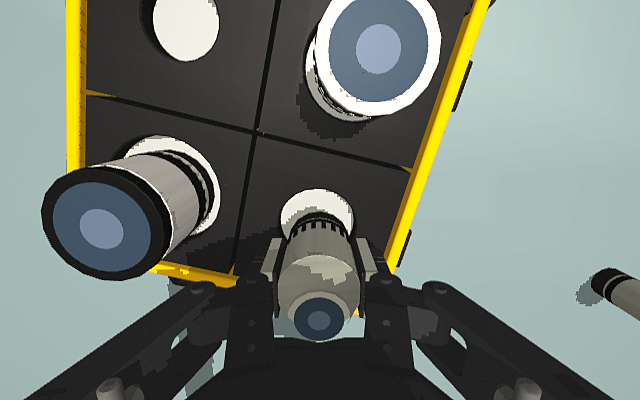

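Lens axis (~320) is in line with the cut-out (316,~220). Shift 1 mm and descend.

```bash
python3 -m pendant '{"linear":[[-0.1,0.1,0.5],[-0.1,0.1,1.3],[-0.1,0.1,2],[-0.1,0.1,2.5],[-0.1,0.1,2.7],[-0.1,0.1,2.8],[-0.1,0.1,2.85],[-0.1,0.1,2.9],[-0.1,0.1,2.93],[-0.1,0.1,2.96]],"rotation":[[0,0,0],[0,0,0],[0,0,0],[0,0,0],[0,0,0],[0,0,0],[0,0,0],[0,0,0],[0,0,0],[0,0,0]],"grip":[1,1,1,1,1,1,1,1,1,1]}'
```

```text
time: 22.32
tool_pos: [0.521, 0.082, 0.0722]
tool_rot: [0.001, 0.707, -0.707, -0.001]
contact_force: [-9.2, -0.2, 13.3]
gripper_width: 0.406
```

```bash
python3 -m pendant '{"linear":[[0,0,-0.02],[0,0,-0.04],[0,0,-0.04],[0,0,-0.04],[0,0,-0.04],[0,0,-0.04],[0,0,-0.04],[0,0,-0.04],[0,0,-0.04],[0,0,-0.04]],"rotation":[[0,0,0],[0,0,0],[0,0,0],[0,0,0],[0,0,0],[0,0,0],[0,0,0],[0,0,0],[0,0,0],[0,0,0]],"grip":[1,1,1,1,1,1,1,1,1,1]}'
```

```text
time: 23.15
tool_pos: [0.5213, 0.0821, 0.0722]
tool_rot: [0.0, 0.707, -0.707, -0.0]
contact_force: [-5.3, -0.5, 7.7]
gripper_width: 0.408
```

```bash
python3 -m pendant '{"linear":[[0,0,-0.03],[0,0,-0.04],[0,0,-0.04],[0,0,-0.04],[0,0,-0.04],[0,0,-0.04],[0,0,-0.04],[0,0,-0.04],[0,0,-0.04],[0,0,-0.04]],"rotation":[[0,0,0],[0,0,0],[0,0,0],[0,0,0],[0,0,0],[0,0,0],[0,0,0],[0,0,0],[0,0,0],[0,0,0]],"grip":[1,1,1,0.58,0.55,0.52,0.48,0.44,0.4,0.38]}'
python3 -m pendant '{"linear":[[0,0,-1],[0,0,-3],[0,0,-6],[0,0,-9],[4,0.7,-10],[8,1.5,-10],[12,2.3,-10],[16,3.1,-10],[20,4,-10],[23,4.9,-10]],"rotation":[[0,0,0],[0,0,0],[0,0,0],[0,0,0],[0,0,0],[0,0,0],[0,0,0],[0,0,0],[0,0,0],[0,0,0]],"grip":[0.38,0.38,0.38,0.38,0.3,0.2,0.1,0,0,0]}'
```

```text
time: 23.98
tool_pos: [0.5212, 0.082, 0.0711]
tool_rot: [0.0, 0.707, -0.707, -0.0]
contact_force: [0.7, 0.6, 0.4]
gripper_width: 0.623
time: 24.82
tool_pos: [0.4718, -0.1507, 0.1724]
tool_rot: [0.0, -0.707, 0.707, -0.001]
contact_force: [0.5, 0.7, -0.3]
gripper_width: 1.003
```

```bash
python3 -m pendant '{"linear":[[1.7,1.4,0],[1.7,1.4,2],[1.7,1.4,4],[1.7,1.4,4.7],[1.7,1.4,4.7],[1.7,1.4,4.7],[1.7,1.4,4.7],[1.7,1.4,4.7],[1.7,1.4,4.7],[1.7,1.4,4.7]],"rotation":[[0,0,0],[0,0,0],[0,0,0],[0,0,0],[0,0,0],[0,0,0],[0,0,0],[0,0,0],[0,0,0],[0,0,0]],"grip":[0,0,0,0,0,0,0,0,0,0]}'
python3 - <<'E'
from h import *
a,c=snap('wrist','w10.png'); print(proj(c,(.458,-.168,.068)))
b=snap('top','t10.png')[0]
o=np.zeros((400,1000,3),np.uint8); o[:,:640]=a; o[:300,640:]=cv2.resize(b[140:240,255:375],None,fx=3,fy=3,interpolation=cv2.INTER_CUBIC)
cv2.imwrite('pics/c10.png',cv2.resize(o,(800,320))[:,:,::-1])
E
```

```text
time: 25.65
tool_pos: [0.4588, -0.1651, 0.125]
tool_rot: [-0.0, 0.707, -0.707, 0.001]
contact_force: [0.4, -0.1, -0.4]
gripper_width: 1.004
(np.float64(322.09550180451424), np.float64(229.8928255378342))
```

View pics/c10.png

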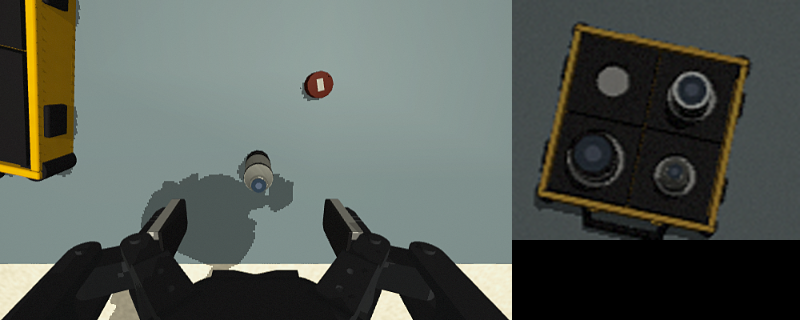

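Three lenses are standing; slim nose at (322,232), so x is about 0.457. Grip.

```bash
python3 -m pendant '{"linear":[[0.25,0.1,0],[0.25,0.1,3],[0.25,0.1,6],[0.25,0.1,7.7],[0.25,0.1,8.6],[0.25,0.1,8.6],[0.25,0.1,8.6],[0.25,0.1,8.6],[0.25,0.1,8.6],[0.25,0.1,8.6]],"rotation":[[0,0,0],[0,0,0],[0,0,0],[0,0,0],[0,0,0],[0,0,0],[0,0,0],[0,0,0],[0,0,0],[0,0,0]],"grip":[0,0,0,0,0,0,0.3,0.4,0.5,0.6]}'
python3 -m pendant '{"linear":[[0,0,0],[0,0,0],[0,0,0],[0,0,0],[0,0,0],[0,0,0],[0,0,0],[0,0,-0.5],[0,0,-1],[0,0,-2]],"rotation":[[0,0,0],[0,0,0],[0,0,0],[0,0,0],[0,0,0],[0,0,0],[0,0,0],[0,0,0],[0,0,0],[0,0,0]],"grip":[0.65,0.7,0.8,1,1,1,1,1,1,1]}'
```

```text
time: 26.58
tool_pos: [0.4583, -0.1681, 0.0397]
tool_rot: [-0.0, 0.707, -0.707, 0.001]
contact_force: [0.2, -0.5, -0.1]
gripper_width: 0.453
time: 27.42
tool_pos: [0.4561, -0.1668, 0.0572]
tool_rot: [0.0, 0.707, -0.707, -0.002]
contact_force: [0.6, 0.9, -1.1]
gripper_width: 0.288
```

```bash
python3 -m pendant '{"linear":[[0,0,-4],[0,0,-8],[0,0,-12],[-2,-1.2,-14.5],[-5.4,-3.1,-14.5],[-8.8,-5.1,-14.5],[-12.2,-7.1,-14.5],[-15.6,-9.1,-14.5],[-19,-11,-14.5],[-22.3,-13,-14.5]],"rotation":[[0,0,0],[0,0,0],[0,0,0],[0,0,0],[0,0,0],[0,0,0],[0,0,0],[0,0,0],[0,0,0],[0,0,0]],"grip":[1,1,1,1,1,1,1,1,1,1]}'
```

```text
time: 28.25
tool_pos: [0.5876, 0.0576, 0.2038]
tool_rot: [-0.0, 0.707, -0.707, 0.0]
contact_force: [0.6, 0.2, -1.5]
gripper_width: 0.292
```

```bash
python3 -m pendant '{"linear":[[-3.4,-2,0],[-6.8,-3.9,0],[-9.5,-5.5,0],[-10,-5.8,0],[-10,-5.8,2],[-10,-5.8,5],[-10,-5.8,8],[-10,-5.8,10],[-10,-5.8,10],[-10,-5.8,10]],"rotation":[[0,0,0],[0,0,0],[0,0,0],[0,0,0],[0,0,0],[0,0,0],[0,0,0],[0,0,0],[0,0,0],[0,0,0]],"grip":[1,1,1,1,1,1,1,1,1,1]}'
python3 - <<'E'
from h import *
a,c=snap('wrist','w11.png'); print(proj(c,(.6438,.1567,.03)),manip.state()['tool_pos'])
E
```

```text
time: 29.08
tool_pos: [0.644, 0.1549, 0.102]
tool_rot: [-0.001, -0.707, 0.707, 0.001]
contact_force: [0.2, 0.5, -0.9]
gripper_width: 0.291
(np.float64(315.2160939782734), np.float64(220.32689559809492)) [0.64550929 0.15517695 0.10430387]
```

View pics/w11.png

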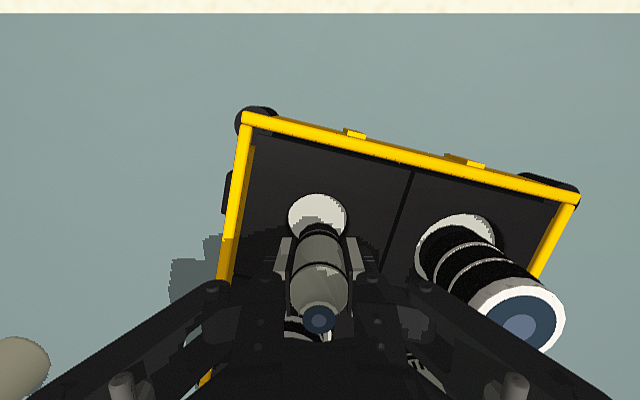

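Cut-out at (317,~217), lens axis ~319: in line. Descend.

```bash
python3 -m pendant '{"linear":[[-0.15,0,0.5],[-0.15,0,1.3],[-0.15,0,2],[-0.15,0,2.5],[-0.15,0,2.8],[-0.15,0,2.9],[-0.15,0,3],[-0.15,0,3.05],[-0.15,0,3.1],[-0.15,0,3.1]],"rotation":[[0,0,0],[0,0,0],[0,0,0],[0,0,0],[0,0,0],[0,0,0],[0,0,0],[0,0,0],[0,0,0],[0,0,0]],"grip":[1,1,1,1,1,1,1,1,1,1]}'
```

```text
time: 29.97
tool_pos: [0.6454, 0.157, 0.0724]
tool_rot: [-0.0, 0.707, -0.707, 0.0]
contact_force: [0.1, 0.3, -0.6]
gripper_width: 0.288
```

```bash
python3 -m pendant '{"linear":[[0,0.05,0.03],[0,0.1,0.06],[0,0.1,0.09],[0,0.1,0.11],[0,0.1,0.13],[0,0.1,0.15],[0,0.1,0.17],[0,0.1,0.19],[0,0.1,0.2],[0,0.1,0.2]],"rotation":[[0,0,0],[0,0,0],[0,0,0],[0,0,0],[0,0,0],[0,0,0],[0,0,0],[0,0,0],[0,0,0],[0,0,0]],"grip":[1,1,1,1,1,1,1,1,1,1]}'
```

```text
time: 30.8
tool_pos: [0.6442, 0.157, 0.0701]
tool_rot: [0.0, 0.707, -0.707, -0.0]
contact_force: [0.1, -0.4, -0.8]
gripper_width: 0.287
```

```bash
python3 -m pendant '{"linear":[[0,0,0.02],[0,0,0.04],[0,0,0.06],[0,0,0.08],[0,0,0.1],[0,0,0.11],[0,0,0.12],[0,0,0.12],[0,0,0.12],[0,0,0.12]],"rotation":[[0,0,0],[0,0,0],[0,0,0],[0,0,0],[0,0,0],[0,0,0],[0,0,0],[0,0,0],[0,0,0],[0,0,0]],"grip":[1,1,1,1,1,1,1,1,1,1]}'
```

```text
time: 31.63
tool_pos: [0.6443, 0.157, 0.0693]
tool_rot: [-0.0, 0.707, -0.707, 0.0]
contact_force: [-1.0, -0.9, 1.7]
gripper_width: 0.284
```

Contact felt. Release and retreat upward.

```bash
python3 -m pendant '{"linear":[[0,0,0.02],[0,0,0.02],[0,0,0.02],[0,0,0.02],[0,0,0.02],[0,0,0.02],[0,0,0.02],[0,0,0.02],[0,0,0.02],[0,0,0.02]],"rotation":[[0,0,0],[0,0,0],[0,0,0],[0,0,0],[0,0,0],[0,0,0],[0,0,0],[0,0,0],[0,0,0],[0,0,0]],"grip":[1,1,0.7,0.67,0.64,0.61,0.58,0.55,0.52,0.5]}'
python3 -m pendant '{"linear":[[0,0,-1],[0,0,-3],[0,0,-6],[0,0,-9],[0,0,-13],[4,0,-14],[8,0,-14],[12,0,-14],[16,0,-14],[20,0,-14]],"rotation":[[0,0,0],[0,0,0],[0,0,0],[0,0,0],[0,0,0],[0,0,0],[0,0,0],[0,0,0],[0,0,0],[0,0,0]],"grip":[0.5,0.5,0.5,0.5,0.5,0.5,0.5,0.5,0.5,0.5]}'
python3 -m pendant '{"linear":[[4,0,0],[8,0,0],[12,0,0],[12,0,0],[12,0,0],[12,0,0],[12,0,0],[12,0,0],[12,0,0],[12,0,0]],"rotation":[[0,0,0],[0,0,0],[0,0,0],[0,0,0],[0,0,0],[0,0,0],[0,0,0],[0,0,0],[0,0,0],[0,0,0]],"grip":[0.5,0.5,0.5,0.5,0.5,0.5,0.5,0.5,0.5,0.5]}'
python3 - <<'E'
from h import *
b=snap('top','t12.png')[0]; s=snap('scene','s12.png')[0]
o=np.zeros((600,800,3),np.uint8)
o[:300,:]=cv2.resize(b[130:242,180:480],(800,300),interpolation=cv2.INTER_CUBIC)
o[300:,:]=cv2.resize(s[140:290,100:500],(800,300),interpolation=cv2.INTER_CUBIC)
cv2.imwrite('pics/c12.png',o[:,:,::-1])
E
```

```text
time: 32.47
tool_pos: [0.6442, 0.157, 0.0687]
tool_rot: [-0.0, 0.707, -0.707, -0.0]
contact_force: [0.7, -0.7, -1.0]
gripper_width: 0.5
time: 33.3
tool_pos: [0.6442, -0.0446, 0.2102]
tool_rot: [-0.0, 0.707, -0.707, 0.001]
contact_force: [0.1, 1.0, 0.3]
gripper_width: 0.499
time: 34.13
tool_pos: [0.6444, -0.1619, 0.2089]
tool_rot: [-0.0, 0.708, -0.707, 0.0]
contact_force: [0.2, -0.0, -0.6]
gripper_width: 0.504
```

View pics/c12.png

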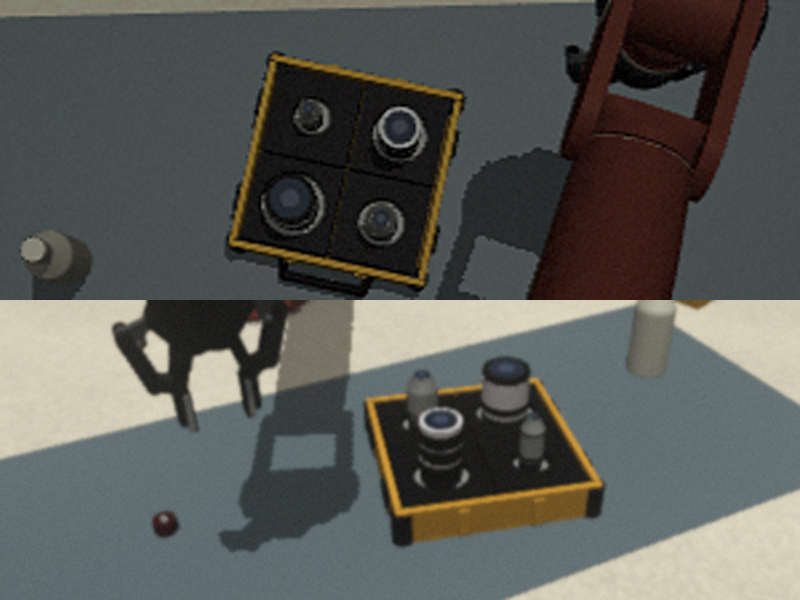

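All four lenses stand upright in the matching cut-outs: crop positions are slim (312,117), zoom (400,132), wide (292,203) and taper (381,222). The mount and bottle are in place and the arm is clear.

```bash
python3 -c "
from plant import manip
print(manip.job_done())"
```

```text
the job is handed in; nothing more can be done
None
```

All four lenses are in the yellow case, placed widest to slimmest, each standing upright with its front glass up in the cut-out for its size. I handed the job in at about 34 s.

- **Final pictures:** the top and scene views show every lens standing within its own cut-out. The mount and bottle look undisturbed by eye, though I did not re-measure them. The gripper was clear of everything.
- **Contact forces:** each lens was lowered until contact was just felt, then released. Contact readings were under 4 N, except the taper lens, which read about 13 N upward and 9 N sideways. I backed off a little before letting it go, and it stood upright afterwards.
- **Small disagreement:** the top and wrist cameras differed by up to about 3 mm on lens positions. I corrected for this from close up before each grasp.

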